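# Dial in the dosing code on the laundry dosing selector

### The job

Set the three thumbwheels of the dosing selector to 3, 5 and 2, left to right as seen from the robot (the number of dots on the uppermost face of each wheel), each resting in its click stop. Then push the transfer slide fully home to the left so the unit takes the code. Work gently, pressing no harder than about 15 N on the selector, and leave the other things on the counter where they are.

Things in the scene. Friction and masses are not known exactly. Their poses are not given: they have to be found in the camera images.
- selector: dosing selector: a grey case 200 mm (x) by 190 mm (y) by 85 mm high, fixed to the counter; origin under its centre, +x away from the robot, +y to the robot's left. Three white thumbwheels stand side by side in its top, 44 mm apart, on one line 30 mm beyond the centre; a black sliding grip runs along the edge nearer the robot.
- wheel_left (a joint): left thumbwheel (towards +y), white, smooth, 60 mm diameter, 24 mm wide, axle along selector y. Value in rad, as for all three wheels: d x 0.785 = the face with d dark dots (0 to 7; 0 is blank) uppermost. It grows as the wheel's top is dragged away from the robot (+x) and falls as it is dragged towards it. End stops just below 0 and just above 7: no way round.
- wheel_middle (a joint): middle thumbwheel, like the left one. All wheels have sprung click stops every 0.785 rad (23.6 mm along the rim); left in between, a wheel snaps to the nearer stop (it may start balanced halfway). Turned by closed fingertips pressed on its top and dragged level along selector x. A click takes about 0.1 N m: pressed with less than some 5 to 8 N the fingertip slips, with 10 to 13 N it carries the wheel.
- wheel_right (a joint): right thumbwheel (towards -y), like the left one. All wheels are sprung: pressed, a wheel yields straight down, starting at about 2.5 N and then 5 N per mm, for 12 mm at most, and springs back.
- rim_left (a point): top of the left wheel's rim as it would be with its module fully seated: 105 mm above the table, 20 mm above the case top. In truth every wheel with its module stands 0 to 16 mm higher than this point, each by a different amount that is not reported: find it by touch. A black module collar 66 mm (along x) by 34 mm surrounds the wheel, its top 20 mm below the wheel's true top.
- rim_middle (a point): the same for the middle wheel, 44 mm from the other two
- rim_right (a point): the same for the right wheel
- transfer (a joint): transfer slide: travel in m to the left (selector +y); 0 = right end, 0.05 = left end, against a firm, slightly cushioned stop. Moves against about 3 N of friction and stays where it is left.
- transfer_grip (a point): top centre of the transfer slide's upright grip: a black block 16 x 16 mm, rising 28 mm above the case top; it moves with the slide. The slide runs 65 mm on the robot's side of the selector's centre.
- cap: small grey dosing cup, 38 mm across, 26 mm high, standing on the case's far right corner; origin under its centre
- detergent: white detergent bottle, 76 mm across, 210 mm high, left of the selector; origin under its centre
- jar: clear jar 70 mm across, 85 mm high, right of the selector; origin under its centre
- brush: wooden-handled brush lying on the counter right of the selector
- peg0: wooden clothes peg 75 x 16 x 10 mm lying left of the selector
- peg1: wooden clothes peg 75 x 16 x 10 mm lying behind the selector

How it is judged:
By the outcome, as a careful person would: the job done as asked, in the order asked, and still so for the second after the job is handed in, with the robot touching nothing.
It also fails if it takes over 72 s, if anything falls off the work surface, if the arm or the gripper's body presses on something with over 40 N, if the wrist force passes 120 N, or if a joint passes its speed limit or range.

### The arm

A 6-joint arm with a two-finger parallel gripper is mounted at the origin on the work surface. World frame = base frame: x ahead of the robot, y to its left, z up, the work surface at z = 0. Lengths are in mm, angles in rad, forces in N, time in s.
With the tool pointing down it reaches from about 350 to 975 mm from the base axis. Payload 7.1 kg.
Tool frame: the origin (TCP) lies midway between the tips of the shut fingers; the grasp point (between the pads) lies r.pinch_z behind it (r.pinch_z is the distance from the TCP to the grasp point, in mm); z points along the fingers, y is the line along which they close (so a half turn about z gives the same grasp; the last joint's range is limited). The gripper opens to 88 mm and grips with 3 to 60 N. Pads are 20 mm wide; open, the fingers measure 115 mm over their backs; the gripper's body (75 mm by 178 mm) begins 61 mm behind the grasp point.
Start: joints at [1.219, 0.423, 1.63, -0, 1.089, -0.019], TCP at [204.15, 590.701, 222.675] pointing down, gripper open.
Joint ranges: [-3, 3], [-0.9, 2.11], [0.09, 2.58], [-1.31, 4.45], [0.11, 2.69], [-2.54, 2.54]. Speed limits (rad/s): [2.39, 2.39, 3.01, 3.14, 3.14, 3.14].

### API

Orientations are given as a unit quaternion [w, x, y, z].
In Python, from station import r gives the robot as it stands. The module is installed in compiled form; this text tells all that it offers.
- The arm moves only by the shell command python3 -m handwheel 'ROWS' [OPENING] [FORCE]. ROWS is text: rows parted by semicolons, each of 6 numbers parted by spaces: the shift along the tool's x, y, z in mm, then the turn, a rotation vector about the tool's x, y, z in units of 10 degrees (1.0 is 10 degrees). A call has 1 to 12 rows; each row shifts and turns the commanded pose from where the row before left it, along the tool's axes as they then stand; what a row does not reach is not made up. A row lasts 1/8 s, in which the tool goes at most 62.5 mm and 10.7 degrees, less where a joint would pass 70% of its speed; a pose out of reach is approached as far as the arm can. A call is refused whole if a number of a shift passes 62.5 or a number of a turn 1, either way. A call with a gripper value outside its range is refused whole. OPENING is the opening, from 0 (shut) to 1 (fully open), set as the call begins (- or left out, the last holds). The fingers move at their own pace and stop on an object; FORCE is the grip in N (left out, the last holds). Time passes only in rows, so rows that do not move let the fingers close. It gives the time, the measured TCP pose, the force, the opening and the grip force at its end, in the units of the state.
- r.state(): the state, without advancing time (a new reading comes with each control period).
- r.capture(name): name is "scene" or "side" or "wrist"; returns a dict with "frame" (400x640x3 uint8, red, green, blue), "fx", "fy", "cx", "cy" (pixels), "rvec" (rotation vector, rad) and "tvec" (3), from world to camera coordinates, as OpenCV has them. Camera axes: x right, y down, z forward; pixel columns grow to the right and rows downward; lengths in mm; the calibration is good to about 2 mm. A picture is of the moment at which its call begins. There is no depth.
- r.finish_job(): hands the job in; it is judged then, once.
The state is a dict: "t": time; "qpos": joint angles; "qvel": joint speeds; "tau": joint torques, N m; "tool_pos": TCP position; "ee_rot": TCP orientation; "force": force on the tool from outside, world axes, zero at the start; "wrist_torque": the same for the moment, N m; "opening": opening from 0.0 (shut) to 1.0 (fully open); "finger_force": force on a finger pad.
Only numpy, scipy, OpenCV 4.12 (cv2) and the standard library are available. Lean on these libraries where they do the work, as an engineer would, in place of code of your own. Each camera call takes 0.05 s, during which the arm holds its last target. There are 200 camera calls.

## Working session

There is one attempt and no reset: what is moved stays moved. The work goes in short steps, Python scripts to look and compute and a shell command to move; the robot and the scene stay as the last step left them, time stands still between calls to the robot, and variables do not carry over. Pictures are saved under pics/ and viewed, at most 10 in all, crops included, and the job is handed in when it is done.

```bash
mkdir -p pics
cat > h.py <<'E'
import cv2, numpy as np
from station import r
def cap(n,f=None):
    c=r.capture(n)
    if f: cv2.imwrite('pics/'+f,cv2.cvtColor(c['frame'],cv2.COLOR_RGB2BGR))
    return c
def ray(c,u,v,z):
    R=cv2.Rodrigues(np.array(c['rvec'],float))[0];t=np.array(c['tvec'],float).ravel()
    d=R.T@np.array([(u-c['cx'])/c['fx'],(v-c['cy'])/c['fy'],1]);o=-R.T@t
    return o+d*(z-o[2])/d[2]
def proj(c,P):
    K=np.array([[c['fx'],0,c['cx']],[0,c['fy'],c['cy']],[0,0,1]])
    return cv2.projectPoints(np.array(P,float).reshape(-1,3),np.array(c['rvec'],float),np.array(c['tvec'],float),K,None)[0].reshape(-1,2)
E
python3 - <<'E'
from h import *
import pickle
d={}
for n in ('scene','side','wrist'):
    d[n]=cap(n)
pickle.dump(d,open('c0.pkl','wb'))
a=cv2.cvtColor(d['scene']['frame'],cv2.COLOR_RGB2BGR);cv2.imwrite('pics/scene0.png',a)
b=cv2.cvtColor(d['side']['frame'],cv2.COLOR_RGB2BGR);cv2.imwrite('pics/side0.png',b)
for n in d: print(n,-cv2.Rodrigues(d[n]['rvec'])[0].T@np.ravel(d[n]['tvec']))
s=r.state();print(s)
E
```

```text
scene [1386.12960989  161.74781583  981.1476619 ]
side [  16.65444564 -665.62114519  777.31645023]
wrist [130.86013542 616.16142327 383.52594633]
{'t': 0.15, 'qpos': array([ 1.21900880e+00,  4.23670468e-01,  1.63049839e+00, -3.00909042e-05,
        1.08862626e+00, -1.89823353e-02]), 'qvel': array([ 0.00053349, -0.00261127, -0.00330114,  0.00185289, -0.00068914,
        0.00043301]), 'tau': array([ 7.46297919e-04, -5.44984066e+01, -2.73922098e+01,  6.44888543e-02,
        2.04562407e-02, -8.76365084e-05]), 'tool_pos': array([204.00724925, 590.30516462, 222.08336341]), 'ee_rot': array([-9.77245704e-05,  1.65628799e-01,  9.86187984e-01, -5.93387219e-04]), 'force': array([-0.47097196,  0.26769026, -0.36174785]), 'wrist_torque': array([0.00216442, 0.02625695, 0.01131453]), 'finger_force': 0.0, 'opening': 1.0003617207804616}
```

View pics/scene0.png

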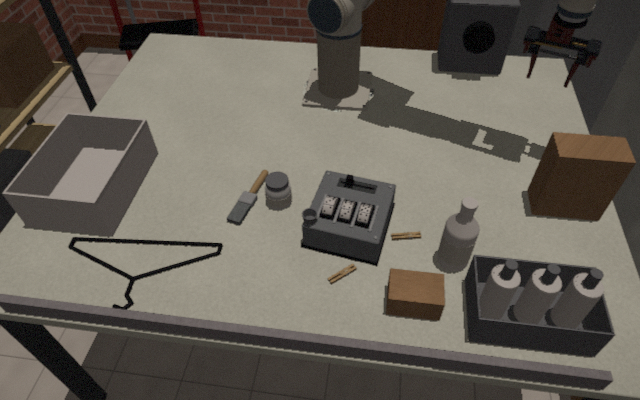

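View pics/side0.png

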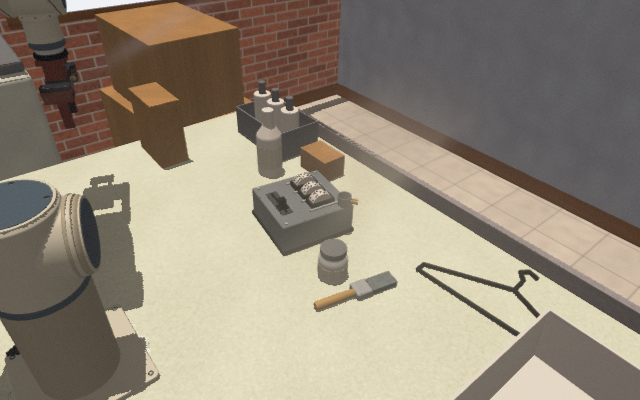

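The scene view shows the selector at about (350,215), its grip at (350,182), the cup at (309,215), the detergent at (460,235) and the jar at (278,190). I'll enlarge both views.

Run:
```python
from h import *
import pickle
d=pickle.load(open('c0.pkl','rb'))
a=cv2.cvtColor(d['scene']['frame'],cv2.COLOR_RGB2BGR)[165:265,295:405]
b=cv2.cvtColor(d['side']['frame'],cv2.COLOR_RGB2BGR)[160:260,245:365]
a=cv2.resize(a,None,fx=5,fy=5,interpolation=cv2.INTER_CUBIC);cv2.imwrite('pics/sc.png',a)
b=cv2.resize(b,None,fx=5,fy=5,interpolation=cv2.INTER_CUBIC);cv2.imwrite('pics/sd.png',b)
```

```text
(no output)
```

View pics/sc.png

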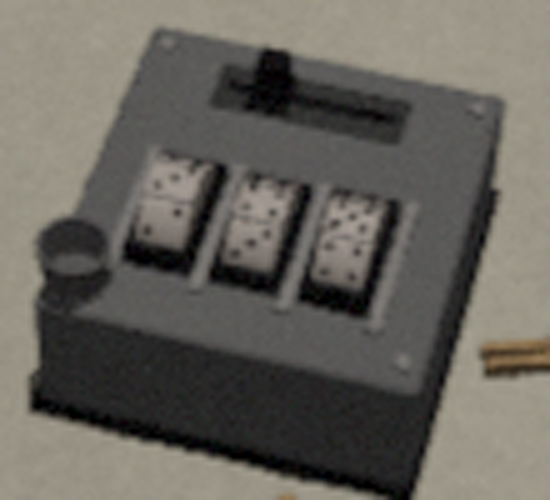

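View pics/sd.png

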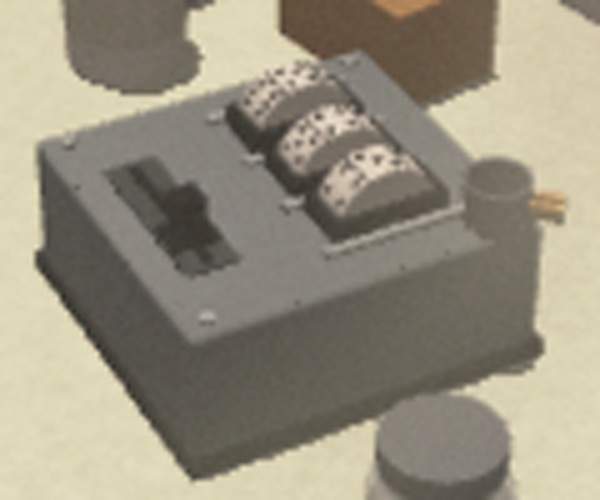

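```bash
cat > fit.py <<'E'
from h import *
import pickle
from scipy.optimize import least_squares
d=pickle.load(open('c0.pkl','rb'))
C={'nr':(-100,-95,85),'nl':(-100,95,85),'fl':(100,95,85),'fr':(100,-95,85)}
def W(p,P):
    P=np.atleast_2d(np.array(P,float));c,s=np.cos(p[2]),np.sin(p[2])
    return np.c_[p[0]+c*P[:,0]-s*P[:,1],p[1]+s*P[:,0]+c*P[:,1],P[:,2]]
obs=[('scene','nr',(326.2,171)),('scene','nl',(395.6,185.2)),('scene','fl',(378.2,243.6)),('side','nl',(253,189.4)),('side','nr',(283.4,228.8)),('side','fl',(317.4,170.4))]
f=lambda p:np.ravel([proj(d[c],W(p,C[k]))[0]-o for c,k,o in obs])
s=least_squares(f,[700,-20,0.]);p=s.x;
if __name__=='__main__':
    print(p,f(p).round(1)); np.save('p.npy',p)
    print(W(p,[(30,44,105),(30,0,105),(30,-44,105),(-65,-25,113),(-65,25,113)]).round(1))
    for h in (0,8,16): print(h,proj(d['scene'],W(p,[(30,y,105+h) for y in (44,0,-44)])).round(1).tolist(),proj(d['side'],W(p,[(30,y,105+h) for y in (44,0,-44)])).round(1).tolist())
    c=np.array
    # grip top observed in scene approx
    print(ray(d['scene'],295+275/5,165+55/5,113), ray(d['side'],245+185/5,160+188/5,113))
    print('fr top scene', (proj(d['scene'],W(p,C['fr']))))
E
python3 fit.py
```

```text
[ 5.96929205e+02  1.01419262e+02 -1.60621466e-01] [-1.6 -1.1 -0.5 -0.5 -0.7  1.1 -1.4 -1.9 -0.3 -0.6 -0.1 -1.6]
[[633.6 140.1 105. ]
 [626.5  96.6 105. ]
 [619.5  53.2 105. ]
 [528.8  87.1 113. ]
 [536.8 136.5 113. ]]
0 [[363.9, 212.1], [346.1, 208.1], [328.7, 204.2]] [[304.0, 178.0], [312.0, 186.3], [320.4, 195.1]]
8 [[364.0, 209.9], [346.2, 205.9], [328.6, 202.0]] [[304.0, 175.5], [312.0, 183.8], [320.5, 192.5]]
16 [[364.2, 207.7], [346.3, 203.7], [328.6, 199.8]] [[304.0, 173.0], [312.1, 181.2], [320.6, 189.9]]
[524.82051774  95.08892889 113.        ] [529.8180334   93.56426417 113.        ]
fr top scene [[299.75050423 226.20451605]]
```

```bash
cat >> h.py <<'E'
from scipy.spatial.transform import Rotation as Ro
def tool():
    s=r.state();q=s['ee_rot'];return s,Ro.from_quat([q[1],q[2],q[3],q[0]])
def plan(target,ang,n):
    """rows to go to TCP target with tool x at world angle ang (deg), pointing down, n rows"""
    s,R=tool();a=np.radians(ang);x=np.array([np.cos(a),np.sin(a),0]);z=np.array([0,0,-1.])
    T=Ro.from_matrix(np.c_[x,np.cross(z,x),z])
    rv=(R.inv()*T).as_rotvec()/n;p=(np.array(target)-s['tool_pos'])/n
    for i in range(n):
        Ri=R*Ro.from_rotvec(rv*i)
        print(*(Ri.inv().apply(p)).round(1),*(np.degrees(rv)/10).round(2),sep=' ',end=';')
    print()
E
python3 - <<'E'
from h import *
from fit import d,p,W
c=d['wrist'];R=cv2.Rodrigues(c['rvec'])[0];s,T=tool()
print('cam axes in tool',(T.inv().as_matrix()@R.T).round(2).tolist(),c['fx'],r.pinch_z)
print('cam in tool',T.inv().apply(-R.T@np.ravel(c['tvec'])-s['tool_pos']))
D=ray(d['scene'],457,262,0);print('det',D,ray(d['side'],269,173,0))
yaw=p[2];c_,s_=np.cos(yaw),np.sin(yaw)
v=D[:2]-p[:2];print('det in sel',c_*v[0]+s_*v[1],-s_*v[0]+c_*v[1])
plan(W(p,(20,-60,300))[0],90+np.degrees(yaw),12)
E
```

```text
cam axes in tool [[0.0, -0.96, -0.28], [1.0, 0.0, -0.0], [0.0, -0.28, 0.96]] 318.3892035416322 18.700000000000003
cam in tool [  77.58000592    0.34758425 -161.44341368]
det [673.81422786 376.59110814   0.        ] [659.91348398 353.92853775   0.        ]
det in sel 31.886662504152874 283.92620959434646
-46.8 -32.5 -6.5 -0.0 0.0 0.67;-50.2 -26.8 -6.5 -0.0 0.0 0.67;-53.0 -20.8 -6.5 -0.0 0.0 0.67;-55.0 -14.5 -6.5 -0.0 0.0 0.67;-56.4 -8.0 -6.5 -0.0 0.0 0.67;-56.9 -1.4 -6.5 -0.0 0.0 0.67;-56.7 5.3 -6.5 -0.0 0.0 0.67;-55.7 11.8 -6.5 -0.0 0.0 0.67;-53.9 18.2 -6.5 -0.0 0.0 0.67;-51.4 24.4 -6.5 -0.0 0.0 0.67;-48.3 30.2 -6.5 -0.0 0.0 0.67;-44.4 35.6 -6.5 -0.0 0.0 0.67;
```

Run:
```python
from h import *
p=np.load('p.npy')
from fit import W
plan(W(p,(15,0,230))[0],90+np.degrees(p[2]),12)
```

```text
-45.5 -27.6 -0.6 -0.0 0.0 0.67;-48.4 -22.1 -0.6 -0.0 0.0 0.67;-50.6 -16.3 -0.6 -0.0 0.0 0.67;-52.2 -10.3 -0.6 -0.0 0.0 0.67;-53.0 -4.2 -0.6 -0.0 0.0 0.67;-53.2 2.0 -0.6 -0.0 0.0 0.67;-52.6 8.2 -0.7 -0.0 0.0 0.67;-51.3 14.2 -0.7 -0.0 0.0 0.67;-49.3 20.1 -0.7 -0.0 0.0 0.67;-46.6 25.7 -0.7 -0.0 0.0 0.67;-43.3 30.9 -0.7 -0.0 0.0 0.67;-39.4 35.7 -0.7 -0.0 0.0 0.67;
```

```bash
python3 -m handwheel '-45.5 -27.6 -0.6 0 0 0.67;-48.4 -22.1 -0.6 0 0 0.67;-50.6 -16.3 -0.6 0 0 0.67;-52.2 -10.3 -0.6 0 0 0.67;-53 -4.2 -0.6 0 0 0.67;-53.2 2 -0.6 0 0 0.67;-52.6 8.2 -0.7 0 0 0.67;-51.3 14.2 -0.7 0 0 0.67;-49.3 20.1 -0.7 0 0 0.67;-46.6 25.7 -0.7 0 0 0.67;-43.3 30.9 -0.7 0 0 0.67;-39.4 35.7 -0.7 0 0 0.67' 0 20; python3 -m handwheel '0 0 0 0 0 0;0 0 0 0 0 0'
python3 - <<'E'
from h import *
import pickle
c=cap('wrist');pickle.dump(c,open('c1.pkl','wb'))
f=cv2.rotate(cv2.cvtColor(c['frame'],cv2.COLOR_RGB2BGR),0) if 0 else cv2.cvtColor(c['frame'],cv2.COLOR_RGB2BGR)
cv2.imwrite('pics/w1.png',f)
p=np.load('p.npy')
from fit import W,C
print(proj(c,W(p,list(C.values())+[(30,44,113),(30,0,113),(30,-44,113),(-65,0,113)])).round(0).tolist())
E
```

```text
t: 1.65
tool_pos: [611.7, 97.0, 230.3]
ee_rot: [-0.0, 0.764, 0.645, -0.0]
force: [0.3, 0.5, -1.0]
opening: 0.005
finger_force: 0.0
t: 1.9
tool_pos: [610.2, 98.7, 229.9]
ee_rot: [-0.001, 0.763, 0.646, -0.001]
force: [0.1, -0.6, 0.0]
opening: 0.002
finger_force: 0.0
[[215.0, 272.0], [195.0, 85.0], [416.0, 84.0], [401.0, 271.0], [339.0, 144.0], [339.0, 193.0], [338.0, 238.0], [234.0, 194.0]]
```

View pics/w1.png

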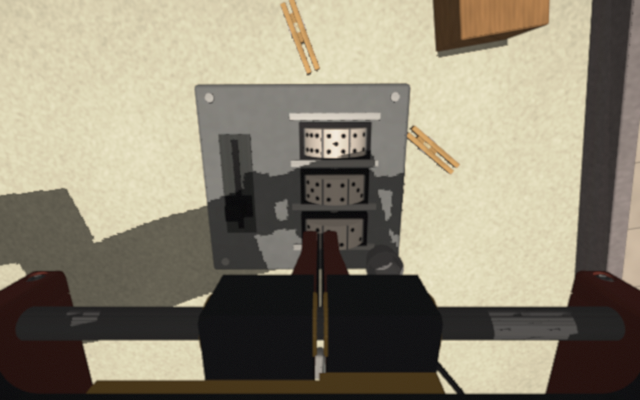

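The wrist view is well aligned (up = selector left, right = away). The wheels are near (335,140), (337,187) and (335,232), and the grip is at (238,210). I'll enlarge it.

Run:
```python
from h import *
import pickle
c=pickle.load(open('c1.pkl','rb'))
f=cv2.cvtColor(c['frame'],cv2.COLOR_RGB2BGR)[78:278,185:420]
f=cv2.convertScaleAbs(f,alpha=1.6,beta=10)
g=f[30:180,95:200]
a=cv2.resize(f,None,fx=2,fy=2,interpolation=cv2.INTER_CUBIC)
b=cv2.resize(g,None,fx=3,fy=3,interpolation=cv2.INTER_CUBIC)
o=np.zeros((450,800,3),np.uint8);o[:400,:470]=a;o[:450,480:795]=b
cv2.imwrite('pics/w1c.png',o)
```

```text
(no output)
```

View pics/w1c.png

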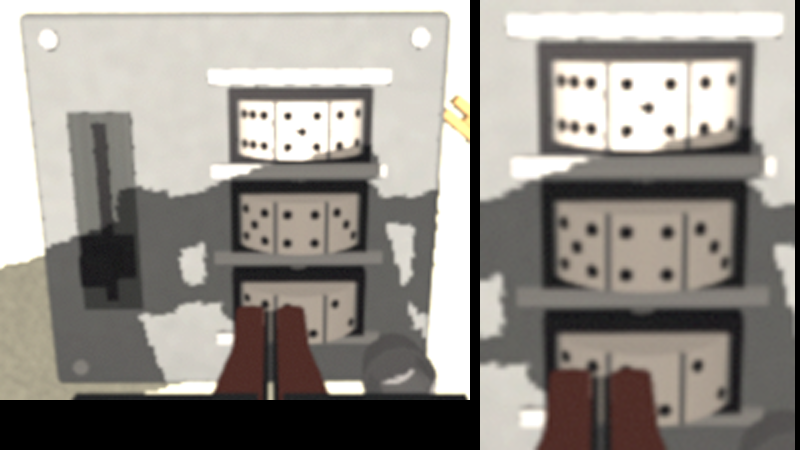

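The wheels sit on their stops: left shows 5, middle 4, right 3 (boundary lines centred at u≈336). The grip is near the right end. So the turns are left −2, middle +1, right −1. Wheel centres look about 2.5 mm nearer the robot than the fit. I'll go above the left wheel first.

```bash
cat > g.py <<'E'
import sys
from station import r
sys.exit(1 if r.state()['force'][2]>float(sys.argv[1]) else 0)
E
cat > sel.py <<'E'
# prints TCP in selector frame (wheels at x=27.5) and force in selector axes
from h import *
p=np.load('p.npy');s,_=tool();c,n=np.cos(p[2]),np.sin(p[2]);v=s['tool_pos'];d=v[:2]-p[:2];f=s['force']
print('t',round(s['t'],2),'sel',np.round([c*d[0]+n*d[1],-n*d[0]+c*d[1],v[2]],1),'F',np.round([c*f[0]+n*f[1],-n*f[0]+c*f[1],f[2]],1))
E
python3 sel.py
python3 - <<'E'
from h import *
p=np.load('p.npy')
from fit import W
plan(W(p,(39.5,44,124))[0],90+np.degrees(p[2]),4)
E
```

```text
t 1.95 sel [ 1.320e+01 -1.000e-01  2.301e+02] F [-0.2 -0.1  0.8]
11.0 6.6 26.5 -0.0 0.0 -0.0;11.0 6.6 26.5 -0.0 0.0 -0.0;11.0 6.6 26.5 -0.0 0.0 -0.0;11.0 6.6 26.5 -0.0 0.0 -0.0;
```

```bash
python3 -m handwheel '11 6.6 26.5 0 0 0;11 6.6 26.5 0 0 0;11 6.6 26.5 0 0 0;11 6.6 25.5 0 0 0;0 0 0 0 0 0;0 0 0 0 0 0;0 0 0 0 0 0' >/dev/null; python3 sel.py
python3 g.py 3 && python3 -m handwheel '0 0 1.5 0 0 0;0 0 0 0 0 0' >/dev/null; python3 sel.py
python3 g.py 3 && python3 -m handwheel '0 0 1.5 0 0 0;0 0 0 0 0 0' >/dev/null; python3 sel.py
python3 g.py 3 && python3 -m handwheel '0 0 1.5 0 0 0;0 0 0 0 0 0' >/dev/null; python3 sel.py
python3 g.py 3 && python3 -m handwheel '0 0 1.5 0 0 0;0 0 0 0 0 0' >/dev/null; python3 sel.py
python3 g.py 3 && python3 -m handwheel '0 0 1.5 0 0 0;0 0 0 0 0 0' >/dev/null; python3 sel.py
```

```text
t 2.83 sel [ 41.1  43.5 127. ] F [-0.  -0.3 -0.1]
t 3.08 sel [ 40.9  43.1 124.4] F [-0.5  0.4  0.4]
t 3.33 sel [ 40.8  43.2 122.3] F [0.2 0.1 0.3]
t 3.58 sel [ 40.7  43.2 120.7] F [ 0.1 -0.5 -0.3]
t 3.83 sel [ 40.7  43.3 119.3] F [-0.  -0.2 -0.4]
t 4.08 sel [ 40.8  43.3 117.8] F [ 0.4  0.  -0.3]
```

```bash
python3 -m handwheel '0 -2 1 0 0 0;0 0 0 0 0 0' >/dev/null; python3 sel.py
python3 g.py 2.5 && python3 -m handwheel '0 0 1.5 0 0 0;0 0 0 0 0 0' >/dev/null; python3 sel.py
python3 g.py 2.5 && python3 -m handwheel '0 0 1.5 0 0 0;0 0 0 0 0 0' >/dev/null; python3 sel.py
python3 g.py 2.5 && python3 -m handwheel '0 0 1.5 0 0 0;0 0 0 0 0 0' >/dev/null; python3 sel.py
python3 g.py 2.5 && python3 -m handwheel '0 0 1.5 0 0 0;0 0 0 0 0 0' >/dev/null; python3 sel.py
python3 g.py 2.5 && python3 -m handwheel '0 0 1.5 0 0 0;0 0 0 0 0 0' >/dev/null; python3 sel.py
python3 g.py 2.5 && python3 -m handwheel '0 0 1.5 0 0 0;0 0 0 0 0 0' >/dev/null; python3 sel.py
python3 g.py 2.5 && python3 -m handwheel '0 0 1.5 0 0 0;0 0 0 0 0 0' >/dev/null; python3 sel.py
```

```text
t 4.33 sel [ 38.6  43.3 116.9] F [-0.2  1.   0.3]
t 4.58 sel [ 39.1  43.4 115.9] F [-0.8 -0.9  2.8]
t 4.58 sel [ 39.1  43.4 115.9] F [-0.8 -0.9  2.8]
t 4.58 sel [ 39.1  43.4 115.9] F [-0.8 -0.9  2.8]
t 4.58 sel [ 39.1  43.4 115.9] F [-0.8 -0.9  2.8]
t 4.58 sel [ 39.1  43.4 115.9] F [-0.8 -0.9  2.8]
t 4.58 sel [ 39.1  43.4 115.9] F [-0.8 -0.9  2.8]
t 4.58 sel [ 39.1  43.4 115.9] F [-0.8 -0.9  2.8]
```

```bash
python3 -m handwheel '0 0 0.8 0 0 0;0 0 0 0 0 0;0 0 0 0 0 0' >/dev/null; python3 sel.py
python3 g.py 9 && python3 -m handwheel '0 0 0.6 0 0 0;0 0 0 0 0 0;0 0 0 0 0 0' >/dev/null; python3 sel.py
python3 g.py 9 && python3 -m handwheel '0 0 0.6 0 0 0;0 0 0 0 0 0;0 0 0 0 0 0' >/dev/null; python3 sel.py
```

```text
t 4.95 sel [ 39.3  43.4 115.3] F [-0.6  0.   5.7]
t 5.33 sel [ 39.4  43.4 114.9] F [-0.9 -1.2  6.5]
t 5.7 sel [ 39.6  43.4 114.6] F [ 0.2 -1.5  8.7]
```

```bash
python3 -m handwheel '0 0 0.7 0 0 0;0 0 0 0 0 0;0 -2 0 0 0 0;0 -2 0 0 0 0' >/dev/null; python3 sel.py
python3 g.py 14 || echo HIGH; python3 g.py 14 && python3 -m handwheel '0 -2 0 0 0 0;0 -2 0 0 0 0;0 -2 0 0 0 0;0 -2 0 0 0 0' >/dev/null; python3 sel.py
```

```text
t 6.2 sel [ 37.5  43.7 114.6] F [ 4.6 -1.1  7.6]
t 6.7 sel [ 29.7  43.7 115. ] F [ 2.1 -2.  11.1]
```

```bash
python3 -m handwheel '0 -2 0 0 0 0;0 -2 0 0 0 0' >/dev/null; python3 sel.py
python3 g.py 14 && python3 -m handwheel '0 -2 0 0 0 0;0 -2 0 0 0 0;0 -2 0 0 0 0' >/dev/null; python3 sel.py
python3 g.py 14 && python3 -m handwheel '0 -2 0 0 0 0;0 -2 0 0 0 0;0 0 0 0 0 0' >/dev/null; python3 sel.py
```

```text
t 6.95 sel [ 24.8  43.7 114.8] F [-0.2 -1.9 10.8]
t 7.33 sel [ 17.1  43.6 114. ] F [-2.9  0.2 10.3]
t 7.7 sel [ 14.4  43.7 114.3] F [ 0.5 -1.   8.9]
```

```bash
python3 -m handwheel '0 0 -5 0 0 0;0 0 -2 0 0 0;0 8.5 0 0 0 0;0 8.5 0 0 0 0;0 8 0 0 0 0;0 0 2 0 0 0;0 0 2 0 0 0;0 0 0 0 0 0;0 0 0 0 0 0' >/dev/null; python3 sel.py
python3 g.py 4 && python3 -m handwheel '0 0 1.5 0 0 0;0 0 1.5 0 0 0;0 0 0 0 0 0;0 0 0 0 0 0' >/dev/null; python3 sel.py
```

```text
t 8.82 sel [ 38.   43.3 116.1] F [ 0.9 -0.3  3.3]
t 9.32 sel [ 38.9  43.5 114.3] F [ 0.7 -0.4 10.2]
```

```bash
python3 -m handwheel '0 -2 0 0 0 0;0 -2 0 0 0 0;0 -2 0 0 0 0;0 -2 0 0 0 0' >/dev/null; python3 sel.py
python3 g.py 14 && python3 -m handwheel '0 -2 0 0 0 0;0 -2 0 0 0 0;0 -2 0 0 0 0;0 -2 0 0 0 0' >/dev/null; python3 sel.py
python3 g.py 14 && python3 -m handwheel '0 -2 0 0 0 0;0 -2 0 0 0 0;0 0 0 0 0 0' >/dev/null; python3 sel.py
python3 g.py 14 && python3 -m handwheel '0 -2 0 0 0 0;0 -2 0 0 0 0;0 0 0 0 0 0' >/dev/null; python3 sel.py
```

```text
t 9.82 sel [ 32.7  43.7 114.9] F [ 4.5 -1.9 11.1]
t 10.32 sel [ 23.   43.8 114.5] F [-0.9 -2.5 12.4]
t 10.7 sel [ 16.8  43.6 113.6] F [-6.5  0.4 10.8]
t 11.07 sel [ 14.5  43.7 114.1] F [-1.5 -1.2  9.3]
```

```bash
python3 -m handwheel '0 0 -7 0 0 0;0 0 -5 0 0 0;-22 0.5 0 0 0 0;-21.7 0.5 0 0 0 0;0 0 0 0 0 0;0 0 0 0 0 0' >/dev/null; python3 sel.py
python3 g.py 2.5 && python3 -m handwheel '0 0 1.5 0 0 0;0 0 0 0 0 0' >/dev/null; python3 sel.py
python3 g.py 2.5 && python3 -m handwheel '0 0 1.5 0 0 0;0 0 0 0 0 0' >/dev/null
python3 g.py 2.5 && python3 -m handwheel '0 0 1.5 0 0 0;0 0 0 0 0 0' >/dev/null
python3 g.py 2.5 && python3 -m handwheel '0 0 1.5 0 0 0;0 0 0 0 0 0' >/dev/null; python3 sel.py
python3 g.py 2.5 && python3 -m handwheel '0 0 1.5 0 0 0;0 0 0 0 0 0' >/dev/null
python3 g.py 2.5 && python3 -m handwheel '0 0 1.5 0 0 0;0 0 0 0 0 0' >/dev/null
python3 g.py 2.5 && python3 -m handwheel '0 0 1.5 0 0 0;0 0 0 0 0 0' >/dev/null; python3 sel.py
python3 g.py 2.5 && python3 -m handwheel '0 0 1.5 0 0 0;0 0 0 0 0 0' >/dev/null
python3 g.py 2.5 && python3 -m handwheel '0 0 1.5 0 0 0;0 0 0 0 0 0' >/dev/null
python3 g.py 2.5 && python3 -m handwheel '0 0 1.5 0 0 0;0 0 0 0 0 0' >/dev/null; python3 sel.py
```

```text
t 11.82 sel [ 14.7  -0.8 124.7] F [ 0.   0.7 -0.5]
t 12.07 sel [1.45e+01 1.00e-01 1.23e+02] F [-0.2  0.2 -0.2]
t 12.82 sel [ 14.6  -0.3 118.7] F [ 0.6  0.1 -0.1]
t 13.57 sel [ 14.6  -0.3 114.1] F [-0.2 -0.5  0.7]
t 13.82 sel [ 14.8  -0.2 113.1] F [-2.4 -0.4  4.2]
```

```bash
python3 -m handwheel '0 0 1 0 0 0;0 0 0.8 0 0 0;0 0 0 0 0 0;0 0 0 0 0 0' >/dev/null; python3 sel.py
python3 g.py 13 && python3 -m handwheel '0 2 0 0 0 0;0 2 0 0 0 0;0 2 0 0 0 0' >/dev/null; python3 sel.py
```

```text
t 14.32 sel [ 15.   -0.2 112. ] F [-2.1 -1.6 10.4]
t 14.7 sel [ 19.8  -0.2 111.7] F [-5.2 -0.2 12.6]
```

```bash
python3 g.py 14 && python3 -m handwheel '0 2 0 0 0 0;0 2 0 0 0 0;0 2 0 0 0 0' >/dev/null; python3 sel.py
python3 g.py 13.7 && python3 -m handwheel '0 2 0 0 0 0;0 2 0 0 0 0' >/dev/null; python3 sel.py
python3 g.py 13.7 && python3 -m handwheel '0 2 0 0 0 0;0 2 0 0 0 0' >/dev/null; python3 sel.py
python3 g.py 13.7 && python3 -m handwheel '0 2 0 0 0 0;0 2 0 0 0 0;0 0 0 0 0 0' >/dev/null; python3 sel.py
```

```text
t 15.07 sel [ 2.790e+01 -1.000e-01  1.126e+02] F [-0.  -0.7 12. ]
t 15.32 sel [ 3.280e+01 -1.000e-01  1.128e+02] F [ 1.5 -2.3  8.6]
t 15.57 sel [ 3.710e+01 -1.000e-01  1.127e+02] F [ 3.3 -0.9  6.7]
t 15.95 sel [ 3.960e+01 -1.000e-01  1.122e+02] F [-1.9 -0.8  8.4]
```

```bash
python3 -m handwheel '0 0 -8 0 0 0;0 0 -5 0 0 0;-22 0 0 0 0 0;-22 0 0 0 0 0;0 0 0 0 0 0;0 0 0 0 0 0' >/dev/null; python3 sel.py
python3 g.py 2.5 && python3 -m handwheel '0 0 1.5 0 0 0;0 0 0 0 0 0' >/dev/null; python3 sel.py
python3 g.py 2.5 && python3 -m handwheel '0 0 1.5 0 0 0;0 0 0 0 0 0' >/dev/null
python3 g.py 2.5 && python3 -m handwheel '0 0 1.5 0 0 0;0 0 0 0 0 0' >/dev/null
python3 g.py 2.5 && python3 -m handwheel '0 0 1.5 0 0 0;0 0 0 0 0 0' >/dev/null; python3 sel.py
python3 g.py 2.5 && python3 -m handwheel '0 0 1.5 0 0 0;0 0 0 0 0 0' >/dev/null
python3 g.py 2.5 && python3 -m handwheel '0 0 1.5 0 0 0;0 0 0 0 0 0' >/dev/null
python3 g.py 2.5 && python3 -m handwheel '0 0 1.5 0 0 0;0 0 0 0 0 0' >/dev/null; python3 sel.py
python3 g.py 2.5 && python3 -m handwheel '0 0 1.5 0 0 0;0 0 0 0 0 0' >/dev/null
python3 g.py 2.5 && python3 -m handwheel '0 0 1.5 0 0 0;0 0 0 0 0 0' >/dev/null
python3 g.py 2.5 && python3 -m handwheel '0 0 1.5 0 0 0;0 0 0 0 0 0' >/dev/null; python3 sel.py
python3 g.py 2.5 && python3 -m handwheel '0 0 1.5 0 0 0;0 0 0 0 0 0' >/dev/null
python3 g.py 2.5 && python3 -m handwheel '0 0 1.5 0 0 0;0 0 0 0 0 0' >/dev/null; python3 sel.py
```

```text
t 16.7 sel [ 38.5 -44.9 123.8] F [0.6 0.6 0. ]
t 16.95 sel [ 38.3 -44.  122.2] F [-0.8 -0.5 -0.5]
t 17.7 sel [ 38.4 -44.4 117.9] F [ 0.8 -0.1 -1.5]
t 18.2 sel [ 38.8 -44.4 115.2] F [-0.5 -0.4  3.4]
t 18.2 sel [ 38.8 -44.4 115.2] F [-0.5 -0.4  3.4]
t 18.2 sel [ 38.8 -44.4 115.2] F [-0.5 -0.4  3.4]
```

```bash
python3 -m handwheel '0 0 1 0 0 0;0 0 1 0 0 0;0 0 0 0 0 0;0 0 0 0 0 0' >/dev/null; python3 sel.py
python3 g.py 13 && python3 -m handwheel '0 -2 0 0 0 0;0 -2 0 0 0 0;0 -2 0 0 0 0' >/dev/null; python3 sel.py
```

```text
t 18.7 sel [ 39.3 -44.3 114. ] F [-1.  -0.9  9.1]
t 19.07 sel [ 35.6 -44.1 114.7] F [ 5.5 -1.5  5.1]
```

```bash
python3 -m handwheel '0 0 0.8 0 0 0;0 0 0 0 0 0' >/dev/null; python3 sel.py
python3 g.py 13.5 && python3 -m handwheel '0 -2 0.3 0 0 0;0 -2 0 0 0 0;0 -2 0 0 0 0' >/dev/null; python3 sel.py
python3 g.py 13.5 && python3 -m handwheel '0 -2 0 0 0 0;0 -2 0 0 0 0;0 -2 0 0 0 0' >/dev/null; python3 sel.py
python3 g.py 13.5 && python3 -m handwheel '0 -2 0 0 0 0;0 -2 0 0 0 0;0 0 0 0 0 0' >/dev/null; python3 sel.py
```

```text
t 19.32 sel [ 35.1 -44.1 114. ] F [ 3.5 -0.3  8.9]
t 19.7 sel [ 29.5 -44.1 114.2] F [ 3.  -1.  10.9]
t 20.07 sel [ 21.9 -44.1 113.7] F [-1.9 -0.9 12.4]
t 20.45 sel [ 16.  -44.2 112.9] F [-4.7 -0.2 12.4]
```

```bash
python3 -m handwheel '0 -2 0 0 0 0;0 0 0 0 0 0;0 0 -10 0 0 0;-3 -15 -20 0 0 0;-4 -20 -20 0 0 0;-4 -20 -20 0 0 0;-5 -24 -10 0 0 0;0 0 0 0 0 0;0 0 0 0 0 0' >/dev/null; python3 sel.py
python3 - <<'E'
from h import *
import pickle
c=cap('wrist');pickle.dump(c,open('c2.pkl','wb'))
p=np.load('p.npy')
from fit import W,C
P=proj(c,W(p,[(27,44,115),(27,0,113),(27,-44,115),(-65,-25,113),(-65,25,113)])).round(0);print(P.tolist())
u0,v0=(P.min(0)-45).astype(int);u1,v1=(P.max(0)+50).astype(int);u0=max(u0,0);v0=max(v0,0)
f=cv2.cvtColor(c['frame'],cv2.COLOR_RGB2BGR)[v0:v1,u0:u1]
f=cv2.convertScaleAbs(f,alpha=1.5,beta=15);k=min(800/f.shape[1],600/f.shape[0]);print(u0,v0,k)
cv2.imwrite('pics/w2.png',cv2.resize(f,None,fx=k,fy=k,interpolation=cv2.INTER_CUBIC))
E
```

```text
t 21.57 sel [-64.  -59.8 191.8] F [ 0.3 -0.7  0.2]
[[451.0, 65.0], [443.0, 130.0], [438.0, 188.0], [319.0, 163.0], [319.0, 94.0]]
274 20 2.7522935779816513
```

View pics/w2.png

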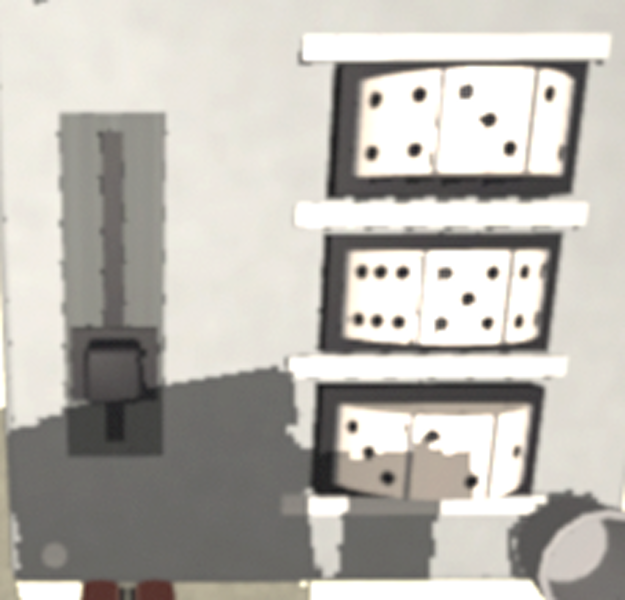

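The wheels now read 3, 5 and 2 (top faces at crop (485,120), (465,298) and (450,455)), all seated. The grip top is at crop (113,373), which is pixel (315,155.5).

Run:
```python
from h import *
import pickle
c=pickle.load(open('c2.pkl','rb'));p=np.load('p.npy');n,s=np.cos(p[2]),np.sin(p[2])
for u,v in ((315,155.5),):
    d=ray(c,u,v,113)[:2]-p[:2];print(n*d[0]+s*d[1],-s*d[0]+n*d[1])
```

```text
-67.97024195624542 -18.90572965713264
```

```bash
python3 -m handwheel '7 -1.5 30 0 0 0;7 -2 30 0 0 0;0 0 28 0 0 0;0 0 8 0 0 0;0 0 0 0 0 0;0 0 0 0 0 0' >/dev/null; python3 sel.py
python3 g.py 4 && python3 -m handwheel '5 0 0 0 0 0;5 0 0 0 0 0;4 0 0 0 0 0;4 0 0 0 0 0;4 0 0 0 0 0' >/dev/null; python3 sel.py
```

```text
t 22.38 sel [-67.2 -45.8  96.7] F [0.3 0.6 0.5]
t 23.0 sel [-67.9 -23.7  95.9] F [ 0.6 -3.1  2. ]
```

```bash
python3 -m handwheel '4 0 0 0 0 0;4 0 0 0 0 0;4 0 0 0 0 0;4 0 0 0 0 0;4 0 0 0 0 0;2 0 0 0 0 0;0 0 0 0 0 0' >/dev/null; python3 sel.py
python3 -m handwheel '2 0 0 0 0 0;0 0 0 0 0 0' >/dev/null; python3 sel.py
python3 -m handwheel '2 0 0 0 0 0;0 0 0 0 0 0' >/dev/null; python3 sel.py
```

```text
t 23.88 sel [-68.   -1.5  95.7] F [-0.2 -0.6 -0. ]
t 24.12 sel [-68.    0.1  95.8] F [-0.5 -1.3 -0. ]
t 24.38 sel [-68.    2.1  95.8] F [ 0.3 -1.7  0.3]
```

```bash
cat > gl.py <<'E'
import sys
from station import r
f=r.state()['force'];sys.exit(1 if (f[0]**2+f[1]**2)**.5>float(sys.argv[1]) else 0)
E
python3 -m handwheel '1.5 0 0 0 0 0;0 0 0 0 0 0' >/dev/null; python3 sel.py
python3 gl.py 6 && python3 -m handwheel '1.5 0 0 0 0 0;0 0 0 0 0 0' >/dev/null; python3 sel.py
python3 gl.py 6 && python3 -m handwheel '1.5 0 0 0 0 0;0 0 0 0 0 0' >/dev/null; python3 sel.py
python3 gl.py 6 && python3 -m handwheel '1.5 0 0 0 0 0;0 0 0 0 0 0' >/dev/null; python3 sel.py
python3 gl.py 6 && python3 -m handwheel '1.5 0 0 0 0 0;0 0 0 0 0 0' >/dev/null; python3 sel.py
python3 gl.py 6 && python3 -m handwheel '1.5 0 0 0 0 0;0 0 0 0 0 0' >/dev/null; python3 sel.py
```

```text
t 24.62 sel [-68.    3.6  95.8] F [-0.9 -2.7 -1.1]
t 24.88 sel [-68.    5.2  95.8] F [-1.2 -2.4 -1.7]
t 25.12 sel [-68.    6.4  95.8] F [-0.8 -5.5  0.7]
t 25.38 sel [-68.    6.5  95.8] F [  0.6 -12.3   2. ]
t 25.38 sel [-68.    6.5  95.8] F [  0.6 -12.3   2. ]
t 25.38 sel [-68.    6.5  95.8] F [  0.6 -12.3   2. ]
```

```bash
python3 -m handwheel '0 0 0 0 0 0;0 0 0 0 0 0' >/dev/null; python3 sel.py
python3 -m handwheel '-4 0 0 0 0 0;-10 0 0 0 0 0;-15 0 0 0 0 0;-10 0 -10 0 0 0;-10 0 -30 0 0 0;-10 0 -30 0 0 0;0 0 -26 0 0 0;0 0 0 0 0 0;0 0 0 0 0 0' >/dev/null; python3 sel.py
python3 - <<'E'
from h import *
c=cap('wrist');f=cv2.cvtColor(c['frame'],cv2.COLOR_RGB2BGR)[20:238,274:501]
f=cv2.convertScaleAbs(f,alpha=1.5,beta=15)
a=cv2.resize(f,None,fx=2,fy=2,interpolation=cv2.INTER_CUBIC)
s=cv2.cvtColor(cap('scene')['frame'],cv2.COLOR_RGB2BGR)[165:265,295:405]
s=cv2.resize(s,None,fx=3,fy=3,interpolation=cv2.INTER_CUBIC)
o=np.zeros((440,800,3),np.uint8);o[:a.shape[0],:a.shape[1]]=a;o[:300,460:790]=s
cv2.imwrite('pics/w3.png',o)
E
```

```text
t 25.62 sel [-68.    6.5  95.8] F [  0.3 -11.1   1.7]
t 26.75 sel [-68.5 -51.2 191.5] F [ 0.5  0.  -1.1]
```

View pics/w3.png

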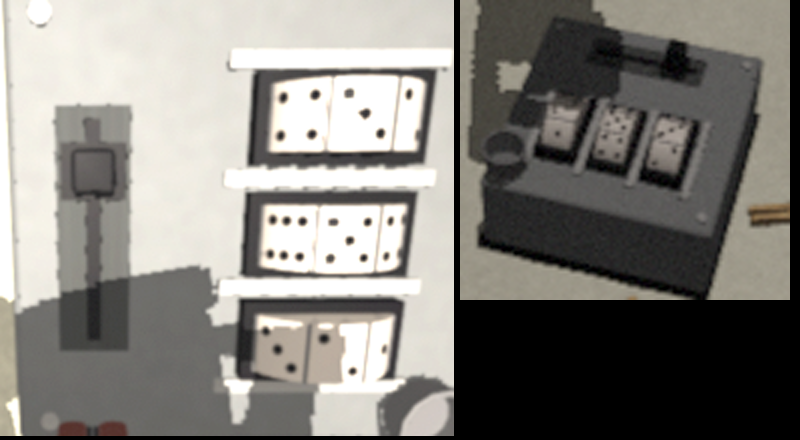

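The view shows 3, 5 and 2 still on top, with the grip (crop (93,172)) at the left end, where it met the firm stop at selector y ≈ +25. The arm is clear, so I'll hand in.

```bash
python3 -c "from station import r; print(r.finish_job())"
```

```text
the job is handed in; nothing more can be done
None
```

I set the wheels to 3, 5 and 2, each resting in its click stop, then pushed the transfer slide left to its firm stop and handed the job in at about 27 s; the highest press I read on the selector was about 12.6 N.

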